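# Oil the pins, then hover the drill jig over them

## Task

Oil the two locating pins of the fixture: press the white nozzle cap of the clamped spray can right down and let it spring back up. Then pick up the long two-hole drill jig plate by its black grip, lift it over the steel swarf guard and hold it about a centimetre above the tips of the pins, level, with its two holes lined up over the two pins, touching neither the guard nor the fixture, and leaving the other things on the bench where they are. Finish while still holding it there in the air: do not lower it or let go.

Things in the scene. Friction and masses are not known exactly. Their poses are not given: they have to be found in the camera images.
- cap (a joint): white sprung nozzle cap on top of the grey and blue spray can; 0 = up, 0.006 m = right down; it takes about 2 N to start and 7 N to press right down, and springs back by itself
- cap_top (a point): centre of the top face of the nozzle cap: a plain upright cylinder 26 mm across and 22 mm high, pressed straight down from above. The can (52 mm across) is fixed on a dark 85 mm square foot, its cap top 149 mm above the bench when up; the nozzle points along -x of this frame, to the fixture
- fixture_pins (a point): point half-way between the tips of the two upright steel locating pins on the fixed dark steel fixture block (134 x 80 x 20 mm, its underside on the bench). The pins are 12 mm across with tapered tips, stand 35 mm above the block (tips 55 mm above the bench) and 84 mm apart along this frame's x (42 mm either side); z is up. The jig may go on either way round
- jig_mid (a point): centre, half-way up, of the loose long drill jig (about 0.3 kg): aluminium plate 124 mm (its x) x 64 mm (its y) x 10 mm, underside 27.5 mm below this point, with two 18 mm through-holes 84 mm apart along x (42 mm either side of the centre). On the middle of the plate stands an upright black grip, 16 mm thick along x, 44 mm long along y, its top 27.5 mm above this point (45 mm above the plate). At the start it lies flat on the bench
- square_jig_mid (a point): centre, half-way up (27.5 mm above its underside), of the other loose jig, to be left alone: aluminium plate 72 x 72 x 10 mm with four 10 mm corner holes and the same black grip
- guard_top (a point): middle of the top edge of the fixed upright steel sheet (swarf guard) between the jigs and the fixture: 260 mm long along its x, 6 mm thick along its y, 80 mm high, on two low feet 44 mm wide
- collar: bystander, to be left alone: steel collar, 42 mm outside diameter, 18 mm high
- jar: bystander, to be left alone: glass screw-top jar, 64 mm diameter, 85 mm high
- brush: bystander, to be left alone: small bench brush lying flat
- screwdriver: bystander, to be left alone: screwdriver lying flat
- blank: bystander, to be left alone: brass disc, 56 mm diameter, 22 mm high
Not all that is in view belongs to the job. Leave any yellow look-alike of the part that bears fixture_pins alone.

How it is judged:
On the way, in this order (a step that is already met when the one before it is completed fails the run):
1. the nozzle cap is pressed right down (at least 4.5 of 6 mm) (value of joint cap above 0.0045 m), for 0.1 s.
2. the cap is let spring back up (less than 1 mm down) (value of joint cap below 0.001 m), for 0.1 s.
3. the long jig is carried over the guard, its underside above the guard's top edge (z of jig_mid in the frame of guard_top above 0.0275 m and y of jig_mid in the frame of guard_top between -0.05 and 0.05 m and x of jig_mid in the frame of guard_top between -0.19 and 0.19 m), for 0.02 s.
At the end, for the whole second after the job is handed in: Long jig held still in the fingers, underside 4-18 mm above the pin tips, centre within 5 mm of the pins' middle, hole line within 0.08 rad of the pin line, tilt under 0.1 rad, fixture untouched, cap up; square jig and bystanders within 30 mm of their start (horizontal distance between jig_mid and fixture_pins below 0.005 m and z of jig_mid in the frame of fixture_pins between 0.0315 and 0.0455 m and angle between jig_mid's own z axis and vertical below 0.1 rad and angle between the x axis of jig_mid and the x axis of fixture_pins, either way round below 0.08 rad and contact force between jig and the fingers above 1 N and contact force between jig and fixture below 0.1 N and linear speed of jig below 0.02 m/s and value of joint cap below 0.001 m and distance of each of square_jig_mid, collar, jar, brush, screwdriver, blank from where it was at the start of the episode below 0.03 m); the arm keeps its last pose, push and grip.
It fails at once if the guard is touched (more than 1 N) (contact force between guard and anything else above 1 N).
It fails at once if the fixture is touched (more than 1 N) (contact force between fixture and anything else above 1 N).
It fails at once if the square jig or a bystander is moved more than 30 mm (distance of any of square_jig_mid, collar, jar, brush, screwdriver, blank from where it was at the start of the episode above 0.03 m).
It also fails if it takes over 53 s, if anything falls off the work surface, if the arm or the gripper's body presses on something with over 40 N, if the wrist force passes 120 N, or if a joint passes its speed limit or range.

## Robot

A 7-joint arm with a two-finger parallel gripper is mounted at the origin on the work surface. World frame = base frame: x ahead of the robot, y to its left, z up, the work surface at z = 0. Lengths are in m, angles in rad, forces in N, time in s.
With the tool pointing down it reaches from about 0.425 to 0.95 m from the base axis. Payload 16.7 kg.
Tool frame: the origin (TCP) lies between the finger pads; the fingertips stand 14 mm ahead of it and the grasp point (between the pads) lies 5 mm behind it; z points along the fingers, y is the line along which they close (so a half turn about z gives the same grasp; the last joint's range is limited). The gripper opens to 94 mm and grips with 3 to 60 N. Pads are 16 mm wide; open, the fingers measure 119 mm over their backs; the gripper's body (75 mm by 177 mm) begins 78 mm behind the grasp point.
Start: joints at [-1.359, 0.426, 0.074, 1.606, -0.034, 1.111, -0.067], TCP at [0.238, 0.631, 0.188] pointing down, gripper open.
Joint ranges: [-2.85, 2.85], [-0.5, 2.14], [-1.23, 1.37], [0.21, 2.46], [-1.02, 4.16], [0.16, 2.05], [-2.73, 2.73]. Speed limits (rad/s): [1.89, 1.89, 2.39, 2.39, 3.01, 3.01, 3.01].

## Interface

Orientations are given as a unit quaternion [w, x, y, z].
In Python, from plant import arm, grab_frame, camera_params gives the robot as it stands.
- The arm moves only by the tool step_arm, never from a script. Its argument "moves" is a list of rows, each a list of 5 numbers: the shift along the tool's x, y, z in m, then the turn about the tool's z in rad, then the gripper's target within -1 to 1 (fully open at 1, half-way at 0, shut at -1). A call has 1 to 20 rows; each row shifts and turns the commanded pose from where the row before left it, along the tool's axes as they then stand; what a row does not reach is not made up. A row lasts 1/10 s, in which the tool goes at most 50 mm and 8.59 degrees, less where a joint would pass 70% of its speed; a pose out of reach is approached as far as the arm can. A call is refused whole if a number of a shift passes 0.05 or a number of a turn 0.15, either way. A call with a gripper value outside its range is refused whole. The fingers move at their own pace and stop on an object; "force" is the grip in N (left out, the last holds). Time passes only in rows, so rows that do not move let the fingers close. It gives the time, the measured TCP pose, the force, the opening and the grip force at its end, in the units of the state.
- arm.state(): the state, without advancing time (a new reading comes with each control period).
- grab_frame(name): name is "scene" or "top" or "wrist"; returns the picture (480x640x3 uint8, red, green, blue); there is no depth.
- camera_params(name): a dict with "fov_y" (degrees; the focal length in pixels is half the picture's height over the tangent of half this angle, whatever the lens; pixels are square), "cx", "cy" (the principal point, pixels), "R" (3x3) and "t" (3): a world point X has camera coordinates R X + t. Camera axes: x right, y down, z forward; pixel columns grow to the right and rows downward; lengths in m; the calibration is good to about 2 mm. A picture is of the moment at which its call begins: read the wrist's pose just before it. camera_params takes no time and is no camera call; for the wrist camera it gives the pose at the moment of the call.
- arm.hand_in(): hands the job in; it is judged then, once.
The state is a dict: "t": time; "joint_pos": joint angles; "qd": joint speeds; "joint_efforts": joint torques, N m; "tool_pos": TCP position; "tcp_rot": TCP orientation; "ft_force": force on the tool from outside, world axes, zero at the start; "wrist_torque": the same for the moment, N m; "finger_gap": finger opening in m; "grasp_force": force on a finger pad.
Only numpy, scipy, OpenCV 4.12 (cv2) and the standard library are available. Lean on these libraries where they do the work, as an engineer would, in place of code of your own. Each camera call takes 0.05 s, during which the arm holds its last target. There are 200 camera calls.

## Working session

There is one attempt and no reset: what is moved stays moved. The work goes in short steps, Python scripts to look and compute and a tool call to move; the robot and the scene stay as the last step left them, time stands still between calls to the robot, and variables do not carry over. Pictures are saved under pics/ and viewed, at most 10 in all, crops included, and the job is handed in when it is done.

Besides the shell and the picture viewer there is one more tool, called after ">>>" as a command line: name --pt "numbers of a row" for each row, then --argument value for the rest. step_arm: Moves the arm, as the interface text tells. Its arguments: {"type":"object","properties":{"moves":{"type":"array","items":{"type":"array","items":{"type":"number"}}},"force":{"type":"number"}},"required":["moves"]}

```bash
ls; mkdir -p pics; python3 - <<'E'
from plant import arm, grab_frame, camera_params
import cv2
for n in ("scene","top"):
    cv2.imwrite(f"pics/{n}0.png",grab_frame(n)[:,:,::-1])
    p=camera_params(n);print(n,p)
s=arm.state();print({k:s[k] for k in("t","tool_pos","tcp_rot","finger_gap","ft_force")})
E
```

```text
pics
scene {'fov_y': 55.03288818085492, 'cx': 319.16405664790454, 'cy': 239.5578626176089, 'R': array([[-0.87792056,  0.47879397, -0.00343806],
       [ 0.28876928,  0.52373481, -0.80144504],
       [-0.38192642, -0.70459789, -0.59805855]]), 't': array([ 0.502559  , -0.06169559,  1.38573218])}
top {'fov_y': 54.913427937087434, 'cx': 317.5838418439091, 'cy': 229.8615488268614, 'R': array([[ 0.02120943, -0.99975935, -0.00560364],
       [-0.99704299, -0.02073706, -0.07399496],
       [ 0.07386095,  0.00715646, -0.99724287]]), 't': array([-0.03783367,  0.54772435,  1.01035767])}
{'t': 0.1, 'tool_pos': array([0.23819705, 0.63113129, 0.18725137]), 'tcp_rot': array([-6.90454211e-05,  1.79480055e-01,  9.83761441e-01, -5.76650948e-04]), 'finger_gap': 0.09405179138424712, 'ft_force': array([-0.03601322, -1.28915069, -1.14078394])}
```

View pics/top0.png

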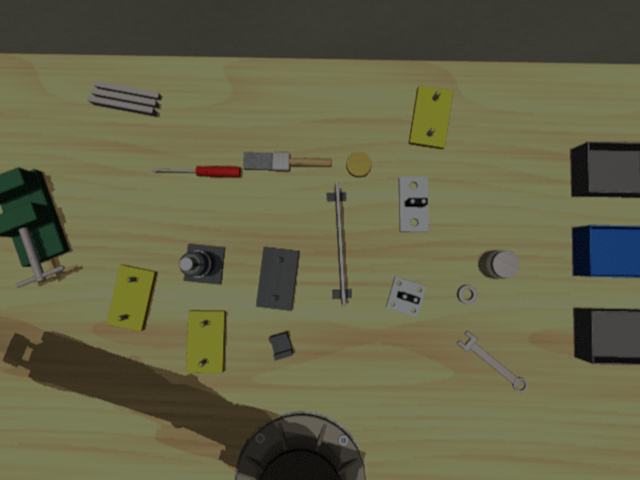

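View pics/scene0.png

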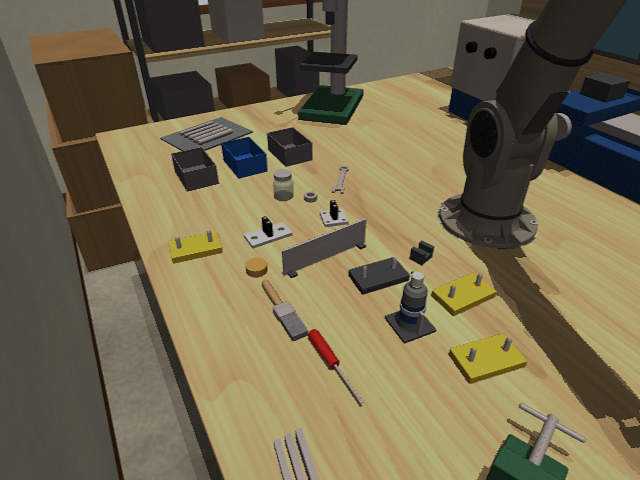

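The top view shows the dark fixture at about (278,278) with pins near (281,260) and (277,297). The guard runs from (337,185) to (344,303), the long jig is at (414,204) and the cap at (187,264). The scene view agrees: cap (417,280), long jig (268,235), guard (325,247). The yellow blocks are decoys. Next I'll turn these into world points.

```bash
cat > h.py <<'E'
import numpy as np, cv2
from plant import arm, grab_frame, camera_params
def ray(p,uv):
    f=240/np.tan(np.radians(p["fov_y"])/2)
    R=np.array(p["R"]);t=np.array(p["t"])
    d=R.T@np.array([(uv[0]-p["cx"])/f,(uv[1]-p["cy"])/f,1.]);return -R.T@t,d
def plane(p,uv,z):
    c,d=ray(p,uv);return c+d*(z-c[2])/d[2]
def proj(p,X):
    f=240/np.tan(np.radians(p["fov_y"])/2)
    c=np.array(p["R"])@np.array(X)+np.array(p["t"]);return c[:2]/c[2]*f+[p["cx"],p["cy"]]
def tri(pa,ua,pb,ub):
    c1,d1=ray(pa,ua);c2,d2=ray(pb,ub)
    s=np.linalg.lstsq(np.c_[d1,-d2],c2-c1,rcond=None)[0];a,b=c1+d1*s[0],c2+d2*s[1];return (a+b)/2,np.linalg.norm(a-b)
def comps(mask,lo=30):
    n,l,st,c=cv2.connectedComponentsWithStats(mask.astype(np.uint8))
    return [(st[i,4],c[i],st[i,:4]) for i in range(1,n) if st[i,4]>=lo],l
E
python3 - <<'E'
from h import *
p=camera_params("top");q=camera_params("scene")
print("cap",tri(p,(187,264),q,(417,276)),plane(p,(187,264),.149))
print("pins",plane(p,(281,260),.055),plane(p,(277,297),.055))
print("guard",plane(p,(337,185),.08),plane(p,(344,303),.08))
print("grip",plane(p,(416,202),.055),"holes",plane(p,(415,183),.01),plane(p,(413,222),.01))
print("fix corners",[plane(p,u,.02)[:2].round(3) for u in((263,248),(299,249),(294,310),(257,305))])
print("square",plane(p,(406,296),.0),"collar",plane(p,(467,294),.018),"jar",plane(p,(506,264),.085))
for n,u in(("blank",(358,164)),("bent black",(281,346)),("yellow1",(131,297)),("yellow2",(206,341))):print(n,plane(p,u,.02)[:2])
from scipy.spatial.transform import Rotation as Ro
s=arm.state();w=s["tcp_rot"];print(Ro.from_quat(np.r_[w[1:],w[0]]).as_matrix().round(3))
g=cv2.cvtColor(cv2.imread("pics/top0.png"),cv2.COLOR_BGR2HSV)
m=(g[...,2]>150)&(g[...,1]<50)
for a,c,b in comps(m,20)[0]:print(a,c.round(1),b)
E
```

```text
cap (array([0.46558087, 0.22755694, 0.14450459]), np.float64(0.003601591663125173)) [0.46704875 0.22513716 0.149     ]
pins [0.47934238 0.05055099 0.055     ] [0.40040971 0.05695475 0.055     ]
guard [ 0.63999128 -0.06580954  0.08      ] [ 0.39287231 -0.08481606  0.08      ]
grip [ 0.61065287 -0.23808901  0.055     ] holes [ 0.66028025 -0.24485085  0.01      ] [ 0.57138453 -0.24084954  0.01      ]
fix corners [array([0.505, 0.094]), array([0.505, 0.014]), array([0.37 , 0.022]), array([0.379, 0.104])]
square [ 0.40492851 -0.22811927  0.        ] collar [ 0.41337628 -0.35933289  0.018     ] jar [ 0.48073222 -0.41904947  0.085     ]
blank [ 0.69915323 -0.11425497]
bent black [0.29156765 0.04842883]
yellow1 [0.39089329 0.38329501]
yellow2 [0.29871477 0.21340654]
[[-0.936  0.353 -0.   ]
 [ 0.353  0.936 -0.001]
 [-0.    -0.001 -1.   ]]
```

>>> step_arm --pt "0 0 -0.03 0 -1" --pt "-0.03 -0.025 -0.003 0 -1" --pt "-0.03 -0.025 -0.003 0 -1" --pt "-0.03 -0.025 -0.003 0 -1" --pt "-0.03 -0.025 -0.003 0 -1" --pt "-0.03 -0.025 -0.003 0 -1" --pt "-0.03 -0.025 -0.003 0 -1" --pt "-0.03 -0.025 -0.003 0 -1" --pt "-0.03 -0.025 -0.003 0 -1" --pt "-0.03 -0.025 -0.003 0 -1" --pt "-0.03 -0.025 -0.003 0 -1" --pt "-0.03 -0.02 0 0 -1" --pt "-0.01 0 0 0 -1" --pt "0 0 0 0 -1" --pt "0 0 0 0 -1" --force 20

```text
t: 1.6
tool_pos: [0.4604, 0.2598, 0.2475]
tcp_rot: [-0.0, 0.179, 0.984, -0.0]
ft_force: [0.0, 0.2, -0.1]
finger_gap: 0.001
grasp_force: 0.0
```

```bash
python3 - <<'E'
from h import *
p=camera_params("wrist");im=grab_frame("wrist")
cv2.imwrite("pics/w1.png",im[:,:,::-1])
s=arm.state();print(s["t"],s["tool_pos"],s["tcp_rot"],s["ft_force"],s["joint_pos"],s["finger_gap"])
c,d=ray(p,(320,240));print(c,d)
q=camera_params("top");print(proj(p,(.467,.226,.149)),proj(p,s["tool_pos"]))
E
```

```text
1.65 [0.46016533 0.25998482 0.24754527] [-3.36881541e-04  1.78640185e-01  9.83914393e-01 -1.97458795e-04] [-0.20070303 -0.01763159  0.78364399] [-0.90179909  0.13096136  0.29553961  1.87313415 -0.04200967  1.1442026
  0.6203604 ] 6.936692293363052e-05
[0.39234329 0.28555712 0.44302302] [ 0.22371697 -0.08611971 -0.97091889]
[281.88881039 263.41304047] [320.66858342 285.99251503]
```

View pics/w1.png

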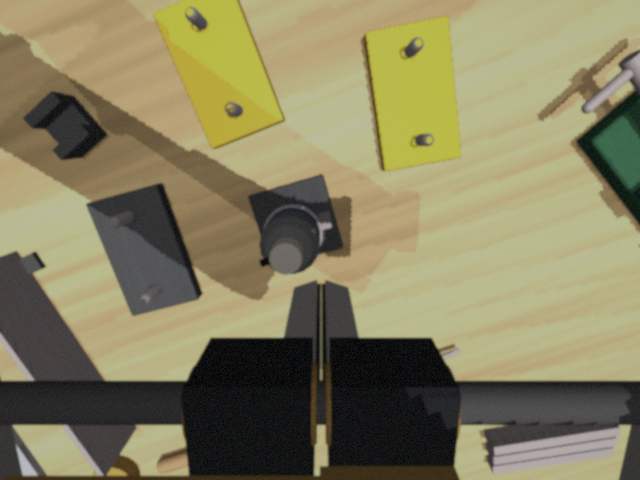

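The wrist view shows the cap's top disc at about (284,257), close to the predicted (282,263). The dark fixture is at left, with pins near (122,218) and (150,294). I'll refine these numerically.

```bash
python3 - <<'E'
from h import *
p=camera_params("wrist");im=cv2.imread("pics/w1.png")
g=cv2.cvtColor(im,cv2.COLOR_BGR2GRAY)
c=g[225:290,250:330];print("cap region",c[32,::4],c[::4,34])
big=[cv2.resize(im[y-45:y+45,x-60:x+60],(480,360),interpolation=cv2.INTER_CUBIC) for x,y in((285,250),(140,258))]
cv2.imwrite("pics/c1.png",np.hstack([cv2.convertScaleAbs(b,alpha=1.6,beta=10) for b in big])[:, :800] if 0 else cv2.resize(np.hstack([cv2.convertScaleAbs(b,alpha=1.6,beta=10) for b in big]),(800,300)))
print("nadir",proj(p,ray(p,(0,0))[0]-[0,0,.3]))
E
```

```text
cap region [117 112 114  87  39  99 108 107 107 104 105 108 106  73  54  50  49 151
 158 154] [ 52  61  61  71  78 106 111 108 106 107 107 104 118 177 173 172 172]
nadir [320.66730768 139.5326314 ]
```

View pics/c1.png

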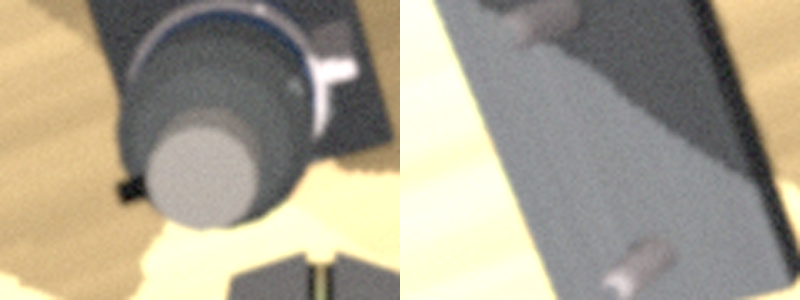

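```bash
python3 - <<'E'
from h import *
p=camera_params("wrist")
print("cap",plane(p,(285.6,257.8),.149), "rim",[plane(p,u,.149)[:2].round(4) for u in((269,258),(302,258))])
a,b=plane(p,(114.5,222),.055),plane(p,(145.5,297),.055);print(a,b,np.linalg.norm(a-b),(a+b)/2)
s=arm.state();T=s["tool_pos"];from scipy.spatial.transform import Rotation as Ro
w=s["tcp_rot"];R=Ro.from_quat(np.r_[w[1:],w[0]]).as_matrix()
print(R.T@(plane(p,(285.6,257.8),.163)-T), R.T@(np.r_[plane(p,(285.6,257.8),.149)[:2],.163]-T))
E
```

```text
cap [0.46368694 0.23054081 0.149     ] rim [array([0.4594, 0.2187]), array([0.4682, 0.2421])]
[0.39419231 0.07044793 0.055     ] [0.47491085 0.06329038 0.055     ] 0.08103526586225519 [0.43455158 0.06686916 0.055     ]
[-0.00958268 -0.0250209   0.08455235] [-0.01369748 -0.02628376  0.08455056]
```

>>> step_arm --pt "-0.0135 -0.027 0 0 -1" --pt "0 0 0.02 0 -1" --pt "0 0 0.02 0 -1" --pt "0 0 0.02 0 -1" --pt "0 0 0.015 0 -1" --pt "0 0 0 0 -1" --pt "0 0 0 0 -1"

```text
t: 2.35
tool_pos: [0.4637, 0.2296, 0.1731]
tcp_rot: [-0.0, 0.179, 0.984, -0.0]
ft_force: [0.1, 0.4, 0.7]
finger_gap: 0.0004
grasp_force: 0.0
```

>>> step_arm --pt "0 0 0.004 0 -1" --pt "0 0 0.003 0 -1" --pt "0 0 0.002 0 -1" --pt "0 0 0.002 0 -1" --pt "0 0 0 0 -1"

```text
t: 2.85
tool_pos: [0.4641, 0.2288, 0.1617]
tcp_rot: [-0.0, 0.179, 0.984, -0.0]
ft_force: [0.1, 0.5, 0.5]
finger_gap: 0.0002
grasp_force: 0.0
```

>>> step_arm --pt "0 0 0.002 0 -1" --pt "0 0 0.001 0 -1" --pt "0 0 0 0 -1" --pt "0 0 0 0 -1"

```text
t: 3.25
tool_pos: [0.4642, 0.2288, 0.1589]
tcp_rot: [-0.0, 0.18, 0.984, -0.0]
ft_force: [-0.2, 0.6, -0.0]
finger_gap: 0.0004
grasp_force: 0.0
```

>>> step_arm --pt "0 0 0.002 0 -1" --pt "0 0 0.001 0 -1" --pt "0 0 0 0 -1" --pt "0 0 0 0 -1"

```text
t: 3.65
tool_pos: [0.4642, 0.2288, 0.1559]
tcp_rot: [-0.0, 0.179, 0.984, -0.0]
ft_force: [0.9, -1.1, -0.8]
finger_gap: 0.0007
grasp_force: 0.0
```

```bash
python3 - <<'E'
from h import *
p=camera_params("wrist");w=grab_frame("wrist");q=camera_params("scene");s=grab_frame("scene")
print([arm.state()["ft_force"].round(2)], proj(q,(.464,.229,.149)),proj(p,(.464,.229,.149)),proj(p,arm.state()["tool_pos"]+[0,0,-.014]))
a=cv2.resize(s[200:350,340:490],(400,400),interpolation=cv2.INTER_CUBIC);b=cv2.resize(w[190:340,230:380],(400,400),interpolation=cv2.INTER_CUBIC)
cv2.imwrite("pics/c2.png",cv2.convertScaleAbs(np.hstack([a,b])[:,:,::-1],alpha=1.4))
E
```

```text
[array([ 0.49, -0.33, -0.89])] [417.42561188 274.57259713] [320.63528773 281.62663513] [320.41662067 277.57915286]
```

View pics/c2.png

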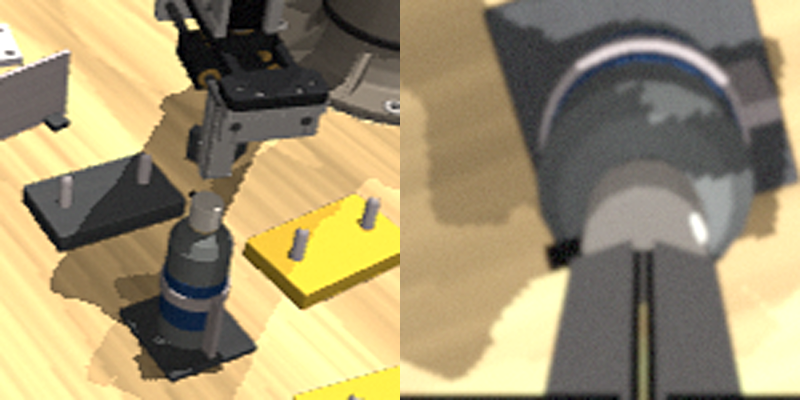

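The scene crop shows the fingertips centred over the cap but still roughly 15–20 mm above it. The wrist crop agrees: the tips cover the middle of the cap's face. So the tips are not as low as I assumed, and I'll go on down in small steps, watching the force.

>>> step_arm --pt "0 0 0.002 0 -1" --pt "0 0 0.002 0 -1" --pt "0 0 0.002 0 -1" --pt "0 0 0 0 -1"

```text
t: 4.15
tool_pos: [0.464, 0.2287, 0.1495]
tcp_rot: [-0.0, 0.179, 0.984, -0.0]
ft_force: [0.3, -0.0, -0.5]
finger_gap: 0.0005
grasp_force: 0.0
```

>>> step_arm --pt "0 0 0.002 0 -1" --pt "0 0 0.002 0 -1" --pt "0 0 0 0 -1"

```text
t: 4.45
tool_pos: [0.464, 0.2287, 0.1456]
tcp_rot: [-0.0, 0.179, 0.984, -0.0]
ft_force: [0.2, -0.3, -0.3]
finger_gap: 0.0001
grasp_force: 0.0
```

>>> step_arm --pt "0 0 0.002 0 -1" --pt "0 0 0.002 0 -1" --pt "0 0 0 0 -1"

```text
t: 4.75
tool_pos: [0.464, 0.2287, 0.1416]
tcp_rot: [-0.0, 0.179, 0.984, -0.0]
ft_force: [0.7, -0.1, 0.2]
finger_gap: 0.0006
grasp_force: 0.0
```

>>> step_arm --pt "0 0 0.002 0 -1" --pt "0 0 0.002 0 -1" --pt "0 0 0 0 -1"

```text
t: 5.05
tool_pos: [0.464, 0.2288, 0.1376]
tcp_rot: [-0.0, 0.179, 0.984, -0.0]
ft_force: [0.5, 0.1, 0.5]
finger_gap: 0.0007
grasp_force: 0.0
```

```bash
python3 - <<'E'
from h import *
p=camera_params("wrist");w=grab_frame("wrist");s=grab_frame("scene")
a=cv2.resize(s[200:320,340:460],(400,400),interpolation=cv2.INTER_CUBIC);b=cv2.resize(w[210:330,260:380],(400,400),interpolation=cv2.INTER_CUBIC)
cv2.imwrite("pics/c3.png",cv2.convertScaleAbs(np.hstack([a,b])[:,:,::-1],alpha=1.6))
E
```

```text
(no output)
```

View pics/c3.png

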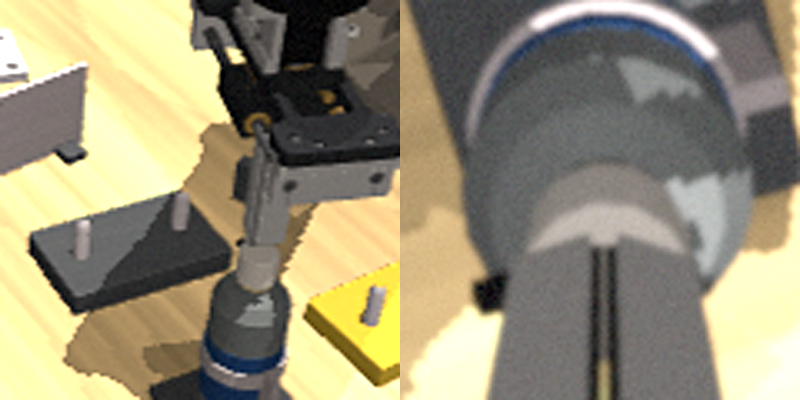

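The tips now look to be just at the cap's top face, and still centred in both views. I'll keep going in small steps.

>>> step_arm --pt "0 0 0.002 0 -1" --pt "0 0 0.001 0 -1" --pt "0 0 0 0 -1"

```text
t: 5.45
tool_pos: [0.4641, 0.2288, 0.1347]
tcp_rot: [-0.0, 0.179, 0.984, -0.0]
ft_force: [0.1, 0.5, -0.4]
finger_gap: 0.0003
grasp_force: 0.0
```

>>> step_arm --pt "0 0 0.002 0 -1" --pt "0 0 0.001 0 -1" --pt "0 0 0 0 -1"

```text
t: 5.75
tool_pos: [0.4641, 0.2288, 0.1318]
tcp_rot: [-0.0, 0.179, 0.984, -0.0]
ft_force: [0.3, 0.1, 1.3]
finger_gap: 0.0005
grasp_force: 0.1
```

>>> step_arm --pt "0 0 0.002 0 -1" --pt "0 0 0 0 -1"

```text
t: 5.95
tool_pos: [0.4642, 0.2288, 0.1298]
tcp_rot: [-0.0, 0.179, 0.984, -0.0]
ft_force: [-0.9, -0.6, 3.4]
finger_gap: 0.0002
grasp_force: 1.6
```

>>> step_arm --pt "0 0 0.002 0 -1" --pt "0 0 0 0 -1"

```text
t: 6.15
tool_pos: [0.4642, 0.2288, 0.1278]
tcp_rot: [0.0, 0.179, 0.984, -0.0]
ft_force: [-0.8, -0.4, 4.6]
finger_gap: 0.0004
grasp_force: 2.4
```

>>> step_arm --pt "0 0 0.002 0 -1" --pt "0 0 0 0 -1"

```text
t: 6.35
tool_pos: [0.4642, 0.2288, 0.1259]
tcp_rot: [0.0, 0.179, 0.984, 0.0]
ft_force: [-1.6, -1.6, 6.9]
finger_gap: 0.0008
grasp_force: 3.2
```

>>> step_arm --pt "0 0 0.001 0 -1" --pt "0 0 0.0 0 -1"

```text
t: 6.55
tool_pos: [0.4643, 0.2288, 0.1255]
tcp_rot: [0.0, 0.18, 0.984, 0.0]
ft_force: [-5.2, -2.5, 17.1]
finger_gap: 0.0
grasp_force: 7.9
```

The cap bottomed out at 17 N and TCP z = 0.1255 m, having started to move at about 0.1315. I'll let it spring back, then travel high over to the long jig while turning the tool.

>>> step_arm --pt "0 0 0 0 -1" --pt "0 0 -0.01 0 -1" --pt "0 0 -0.01 0 -1" --pt "0 0 0 0 -1" --pt "0 0 0 0 -1" --pt "0 0 -0.03 0 -1" --pt "0 0 -0.035 0 -1" --pt "0 0 0 0 -1"

```text
t: 7.35
tool_pos: [0.4658, 0.2297, 0.2132]
tcp_rot: [0.002, 0.18, 0.984, 0.002]
ft_force: [0.6, 0.7, -0.4]
finger_gap: 0.0002
grasp_force: 0.0
```

>>> step_arm --pt "-0.025 -0.032 0 0 -1" --pt "-0.025 -0.032 0 0 -1" --pt "-0.025 -0.032 0 0 -1" --pt "-0.025 -0.032 0 0 -1" --pt "-0.025 -0.032 0 0 -1" --pt "-0.025 -0.032 0 0 -1" --pt "-0.025 -0.032 0 0 -1" --pt "-0.025 -0.032 0 0 -1" --pt "-0.025 -0.032 0 0 -1" --pt "-0.025 -0.032 0 0 -1" --pt "-0.025 -0.032 0 0 -1" --pt "-0.028 -0.035 0 0 -1" --pt "0 0 0 0 -1"

```text
t: 8.65
tool_pos: [0.6104, -0.2465, 0.2087]
tcp_rot: [-0.0, 0.182, 0.983, -0.002]
ft_force: [-0.8, -0.2, -0.4]
finger_gap: 0.0004
grasp_force: 0.0
```

>>> step_arm --pt "0 0 0 0.14 0" --pt "0 0 0 0.14 0" --pt "0 0 0 0.14 0" --pt "0 0 0 0.14 0" --pt "0 0 0 0.14 0" --pt "0 0 0 0.14 0" --pt "0 0 0 0.14 0" --pt "0 0 0 0.14 0" --pt "0 0 0 0.13 0" --pt "0 0 0 0 0" --pt "0 0 0 0 0"

```text
t: 9.75
tool_pos: [0.6109, -0.2398, 0.2092]
tcp_rot: [-0.0, 0.72, 0.694, -0.0]
ft_force: [-0.3, -0.4, -0.6]
finger_gap: 0.047
grasp_force: 0.0
```

```bash
python3 - <<'E'
from h import *
p=camera_params("wrist");im=grab_frame("wrist")
cv2.imwrite("pics/w2.png",cv2.convertScaleAbs(im[:,:,::-1],alpha=1.3))
s=arm.state();print(s["tool_pos"],s["joint_pos"].round(2),s["finger_gap"],ray(p,(320,240)))
print(proj(p,s["tool_pos"]),proj(p,s["tool_pos"]-[0,0,.014]),proj(p,(.611,-.238,.055)))
E
```

```text
[ 0.6109168  -0.23990248  0.20942901] [-0.34  0.5   0.87  1.66 -0.41  1.17  0.6 ] 0.04673184340951412 (array([ 0.61407764, -0.16653542,  0.40465675]), array([-0.01211881, -0.24023965, -0.9707149 ]))
[320.37633803 287.57429228] [320.44145773 278.47629459] [320.83774046 223.30719959]
```

View pics/w2.png

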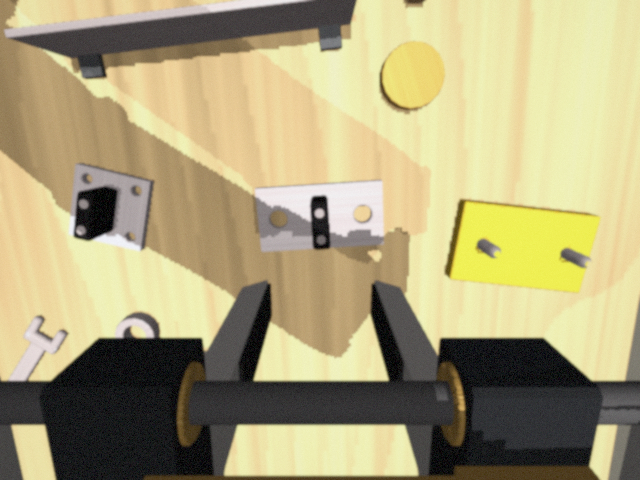

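The wrist view shows the long jig at about (320,215), with holes near (278,218) and (362,213) and the grip centred at (320,222). The guard is above it. From the finger spacing, the tips sit about 18–20 mm behind the stated TCP, which agrees with the cap contact.

```bash
python3 - <<'E'
from h import *
from scipy.spatial.transform import Rotation as Ro
p=camera_params("wrist");im=cv2.imread("pics/w2.png");s=arm.state();w=s["tcp_rot"];R=Ro.from_quat(np.r_[w[1:],w[0]]).as_matrix()
hsv=cv2.cvtColor(im,cv2.COLOR_BGR2HSV)
roi=np.zeros(im.shape[:2],bool);roi[170:262,245:395]=1
m=(hsv[...,1]<55)&roi
m=cv2.morphologyEx(m.astype(np.uint8),cv2.MORPH_OPEN,np.ones((3,3)))
cs,h=cv2.findContours(m,cv2.RETR_CCOMP,cv2.CHAIN_APPROX_NONE)
for c,hh in zip(cs,h[0]):
    if len(c)>20:
        r=cv2.minAreaRect(c);print("inner" if hh[3]>=0 else "outer",len(c),np.round(r[0],1),np.round(r[1],1),round(r[2],1))
k=(hsv[...,2]<55)&roi
for a,c,b in comps(k,40)[0]:print("dark",a,c.round(1),b)
print("nadir",proj(p,ray(p,(0,0))[0]-[0,0,.3]),"f",240/np.tan(np.radians(p["fov_y"])/2))
for h in(.0,.01,.02):print([plane(p,u,h)[:2].round(4) for u in((278.5,218),(362,213))])
print("yaw tool y",np.degrees(np.arctan2(R[1,1],R[0,1])))
for dz in(.0175,-.014):
  print([proj(p,s["tool_pos"]+R@np.array([x,y,-dz])).round(0) for x,y in((.008,.0235),(.008,-.0235),(-.008,.0235))])
E
```

```text
outer 466 [320.2 215.4] [ 65.  127.8] 86.3
inner 50 [278.5 218.5] [18.4 17. ] 45.0
inner 49 [362.3 213.3] [16.3 18.4] 45.0
inner 45 [319.2 201.9] [10.8 12.2] 82.9
dark 537 [319.8 222.4] [312 197  18  52]
nadir [321.30028773 139.23665648] f 405.6732201333073
[array([ 0.5679, -0.2424]), array([ 0.6526, -0.2403])]
[array([ 0.5691, -0.2405]), array([ 0.6516, -0.2385])]
[array([ 0.5702, -0.2386]), array([ 0.6507, -0.2366])]
yaw tool y -2.0573624126360537
[array([371., 284.]), array([270., 284.]), array([370., 316.])]
[array([364., 264.]), array([277., 264.]), array([363., 292.])]
```

The model now fits: with the tips 17.5 mm behind the TCP, their predicted pixels match the picture to within a pixel. The jig centre is (0.610, −0.2395) at a yaw of +1.5°, with holes 82.5 mm apart (84 expected). I'll trim the yaw by −0.06 rad and descend.

>>> step_arm --pt "0 0 0.02 -0.06 0" --pt "0 0 0.03 0 0" --pt "0 0 0.03 0 0" --pt "0 0 0.03 0 0" --pt "0 0 0.03 0 0" --pt "0 0 0.025 0 0" --pt "0 0 0 0 0" --pt "0 0 0 0 0"

```text
t: 10.6
tool_pos: [0.611, -0.2406, 0.0454]
tcp_rot: [-0.0, 0.7, 0.715, -0.0]
ft_force: [-0.5, 0.0, 0.1]
finger_gap: 0.0468
grasp_force: 0.0
```

>>> step_arm --pt "0 0 0.01 0 0" --pt "0 0 0.01 0 0" --pt "0 0 0.01 0 0" --pt "0 0 0.006 0 0" --pt "0 0 0.005 0 0" --pt "0 0 0 0 0" --pt "0 0 0 0 0"

```text
t: 11.3
tool_pos: [0.611, -0.2404, 0.004]
tcp_rot: [0.0, 0.7, 0.714, -0.0]
ft_force: [0.5, -0.4, 0.2]
finger_gap: 0.0469
grasp_force: 0.0
```

>>> step_arm --pt "0 0 0.002 0 -1" --pt "0 0 0 0 -1" --pt "0 0 0 0 -1" --pt "0 0 0 0 -1" --pt "0 0 0 0 -1" --pt "0 0 0 0 -1" --force 40

```text
t: 11.9
tool_pos: [0.611, -0.2403, 0.002]
tcp_rot: [-0.0, 0.7, 0.714, 0.0]
ft_force: [-0.7, 0.2, 2.6]
finger_gap: 0.0156
grasp_force: 40.0
```

>>> step_arm --pt "0 0 -0.005 0 -1" --pt "0 0 -0.01 0 -1" --pt "0 0 -0.015 0 -1" --pt "0 0 -0.02 0 -1" --pt "0 0 -0.02 0 -1" --pt "0 0 -0.02 0 -1" --pt "0 0 -0.02 0 -1" --pt "0 0 -0.01 0 -1" --pt "0 0 0 0 -1" --pt "0 0 0 0 -1"

```text
t: 12.9
tool_pos: [0.6109, -0.2399, 0.1216]
tcp_rot: [-0.0, 0.7, 0.714, 0.0]
ft_force: [0.2, -0.0, -2.3]
finger_gap: 0.016
grasp_force: 40.0
```

```bash
python3 - <<'E'
from h import *
p=camera_params("wrist");im=grab_frame("wrist")
cv2.imwrite("pics/w3.png",cv2.convertScaleAbs(im[:,:,::-1],alpha=1.3))
s=arm.state();print(s["t"],s["tool_pos"],s["ft_force"],s["finger_gap"],s["grasp_force"])
E
```

```text
12.95 [ 0.61062593 -0.23989502  0.12117443] [ 0.81143833 -1.03649537 -2.45667697] 0.01569269871132345 39.99668776988983
```

View pics/w3.png

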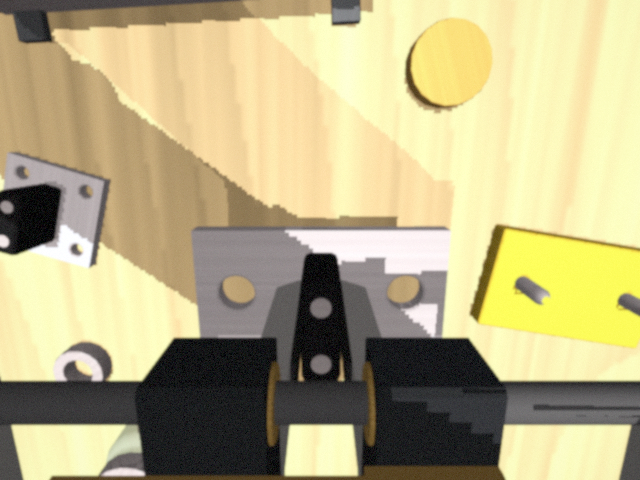

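The jig is gripped level: gap 16 mm, 40 N, holes level at about (238,290) and (403,290). I'll carry it to hover over the guard, where the wrist camera looks almost straight down on the pins.

>>> step_arm --pt "0.01 -0.01 0 0 -1" --pt "0.02 -0.018 0 0 -1" --pt "0.02 -0.018 0 0 -1" --pt "0.02 -0.018 0 0 -1" --pt "0.02 -0.018 0 0 -1" --pt "0.02 -0.018 0 0 -1" --pt "0.02 -0.018 0 0 -1" --pt "0.02 -0.018 0 0 -1" --pt "0.02 -0.018 0 0 -1" --pt "0.01 -0.01 0 0.11 -1" --pt "0 0 0 0 -1" --pt "0 0 0 0 -1" --pt "0 0 0 0 -1"

```text
t: 14.25
tool_pos: [0.444, -0.0641, 0.1219]
tcp_rot: [0.0, 0.738, 0.675, -0.0]
ft_force: [0.3, -0.6, -2.6]
finger_gap: 0.0157
grasp_force: 40.0
```

```bash
python3 - <<'E'
from h import *
p=camera_params("wrist");im=grab_frame("wrist")
cv2.imwrite("pics/w4.png",cv2.convertScaleAbs(im[:,:,::-1],alpha=1.3))
s=arm.state();print(s["t"],s["tool_pos"],s["tcp_rot"],s["finger_gap"],s["grasp_force"],proj(p,(.437,.06,.055)))
E
```

```text
14.3 [ 0.44387328 -0.06428141  0.12184147] [ 3.13456593e-04  7.37939779e-01  6.74866437e-01 -2.77386548e-04] 0.016042792833338763 39.996569752693176 [290.23059128  52.72897666]
```

View pics/w4.png

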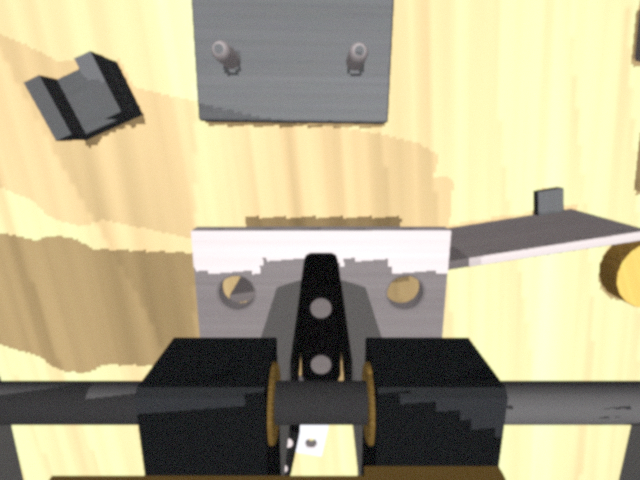

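The wrist view shows the fixture nearly straight down, with pin tips at about (219,48) and (359,49). The jig's holes are at (238,290) and (404,290), and the guard passes well beneath the jig. I'll measure the pins and the holes in the tool frame.

```bash
python3 - <<'E'
from h import *
from scipy.spatial.transform import Rotation as Ro
p=camera_params("wrist");im=cv2.imread("pics/w4.png").astype(int);s=arm.state();w=s["tcp_rot"];R=Ro.from_quat(np.r_[w[1:],w[0]]).as_matrix();T=s["tool_pos"]
d=cv2.GaussianBlur((im[...,2]-im[...,0]).astype(np.float32),(3,3),0)
roi=np.zeros(d.shape,bool);roi[5:110,205:380]=1
for th in(0,8):
    for a,c,b in comps((d>th)&roi,40)[0]:print("pin",th,a,c.round(1),b)
g=cv2.cvtColor(im.astype(np.uint8),cv2.COLOR_BGR2GRAY)
c=cv2.HoughCircles(cv2.resize(g[20:90,200:390],None,fx=4,fy=4,interpolation=cv2.INTER_CUBIC),cv2.HOUGH_GRADIENT,1,200,param1=80,param2=12,minRadius=20,maxRadius=48)
if c is not None:print("pin circ",c[0][:4]/4+[200,20,0])
hsv=cv2.cvtColor(im.astype(np.uint8),cv2.COLOR_BGR2HSV)
c=cv2.HoughCircles(cv2.resize(g[262:318,205:440],None,fx=4,fy=4,interpolation=cv2.INTER_CUBIC),cv2.HOUGH_GRADIENT,1,200,param1=80,param2=15,minRadius=50,maxRadius=90)
if c is not None:print("hole circ",c[0][:4]/4+[205,262,0])
np.set_printoptions(precision=4,suppress=True)
h=[R.T@(plane(p,u,T[2]+.008)-T) for u in((238,290),(403.7,290))];print("holes tool",h,np.linalg.norm(h[0]-h[1]),(h[0]+h[1])/2)
q=[plane(p,u,.055) for u in((219.5,48),(359,49.5))];print("pins",q,np.linalg.norm(q[0]-q[1]),(q[0]+q[1])/2)
c=[plane(p,u,.02) for u in((203,121),(388,123))];print("block near corners",c,np.linalg.norm(c[0]-c[1]))
print("nadir",proj(p,ray(p,(0,0))[0]-[0,0,.3]),R)
E
```

```text
pin 0 498 [225.5  54.5] [211  40  29  29]
pin 0 408 [356.3  56.2] [346  42  23  28]
hole circ [[238.875      286.375       15.97500038]
 [321.125      311.375       13.32499981]]
holes tool [array([ 0.0016, -0.0404, -0.008 ]), array([ 0.0015,  0.0411, -0.008 ])] 0.0814801302054898 [ 0.0016  0.0003 -0.008 ]
pins [array([0.3955, 0.0662, 0.055 ]), array([0.4779, 0.0579, 0.055 ])] 0.08274227689863578 [0.4367 0.062  0.055 ]
block near corners [array([0.3695, 0.0283, 0.02  ]), array([0.4986, 0.0154, 0.02  ])] 0.1298172900727038
nadir [321.0154 138.8677] [[ 0.0891  0.996   0.    ]
 [ 0.996  -0.0891 -0.0008]
 [-0.0008  0.0001 -1.    ]]
```

The pins' middle is about (0.436, 0.064) and their line is at −5.7°; the spacing is 82.7 mm, about 1.5 % small, so I've allowed for that scale. The jig is centred on the TCP to within about 1 mm. I'll move over the pins while staying high.

>>> step_arm --pt "0.008 -0.002 0 0.01 -1" --pt "0.016 -0.0025 0 0 -1" --pt "0.02 -0.003 0 0 -1" --pt "0.02 -0.003 0 0 -1" --pt "0.02 -0.003 0 0 -1" --pt "0.02 -0.003 0 0 -1" --pt "0.015 -0.002 0 0 -1" --pt "0.008 -0.001 0 0 -1" --pt "0 0 0.01 0 -1" --pt "0 0 0.01 0 -1" --pt "0 0 0.01 0 -1" --pt "0 0 0 0 -1" --pt "0 0 0 0 -1" --pt "0 0 0 0 -1"

```text
t: 15.7
tool_pos: [0.4369, 0.0645, 0.0921]
tcp_rot: [0.0, 0.742, 0.671, 0.0]
ft_force: [-0.4, 0.5, -2.6]
finger_gap: 0.0158
grasp_force: 40.0
```

```bash
python3 - <<'E'
from h import *
p=camera_params("wrist");im=grab_frame("wrist");q=camera_params("scene");sc=grab_frame("scene");tp=grab_frame("top")
cv2.imwrite("pics/w5.png",im[:,:,::-1]);cv2.imwrite("pics/s5.png",sc[:,:,::-1]);cv2.imwrite("pics/t5.png",tp[:,:,::-1])
s=arm.state();print(s["t"],s["tool_pos"],s["tcp_rot"],s["ft_force"],s["grasp_force"])
T=s["tool_pos"]
z=lambda A,f,:cv2.resize(A,None,fx=f,fy=f,interpolation=cv2.INTER_CUBIC)
a=z(im[255:325,205:335],3);b=z(im[255:325,310:440],3)
u=proj(q,(.436,.064,.06)).astype(int);c=z(sc[u[1]-50:u[1]+50,u[0]-65:u[0]+65],6)[:390,:780]
cv2.imwrite("pics/c6.png",cv2.convertScaleAbs(np.vstack([np.hstack([a,b]),c])[:,:,::-1],alpha=1.4))
print("scene crop origin",u-[65,50], proj(p,(.396,.068,.055)),proj(p,(.4777,.06,.055)))
E
```

```text
15.85 [0.43687395 0.06486625 0.09218043] [-1.51273727e-05  7.41558479e-01  6.70888157e-01  3.21081372e-04] [-0.02256936 -0.17110538 -2.78197649] 39.996623396873474
scene crop origin [314 209] [252.06672779 266.36824329] [388.74910419 265.94331641]
```

```bash
python3 -c "
import cv2;print(cv2.imread('pics/c6.png').shape)"
```

```text
(600, 780, 3)
```

The pins are not visible through the holes at this height, so I'll lower to about 15 mm above the tips before the final check.

>>> step_arm --pt "0 0 0.006 0 -1" --pt "0 0 0.006 0 -1" --pt "0 0 0.005 0 -1" --pt "0 0 0.003 0 -1" --pt "0 0 0 0 -1" --pt "0 0 0 0 -1"

```text
t: 16.45
tool_pos: [0.4367, 0.0646, 0.0718]
tcp_rot: [0.0, 0.742, 0.671, -0.0]
ft_force: [-0.3, -0.4, -1.9]
finger_gap: 0.0156
grasp_force: 40.0
```

```bash
python3 - <<'E'
from h import *
p=camera_params("wrist");im=grab_frame("wrist");q=camera_params("scene");sc=grab_frame("scene")
cv2.imwrite("pics/w6.png",im[:,:,::-1]);cv2.imwrite("pics/s6.png",sc[:,:,::-1])
s=arm.state();print(s["t"],s["tool_pos"],s["tcp_rot"],s["ft_force"],s["grasp_force"])
z=lambda A,f,:cv2.resize(A,None,fx=f,fy=f,interpolation=cv2.INTER_CUBIC)
a=z(im[260:320,205:335],3);b=z(im[260:320,310:440],3)
u=proj(q,(.436,.064,.06)).astype(int);c=z(sc[u[1]-35:u[1]+35,u[0]-65:u[0]+65],6)
cv2.imwrite("pics/c6.png",cv2.convertScaleAbs(np.vstack([np.hstack([a,b]),c])[:,:,::-1],alpha=1.4))
print("scene crop origin",u-[65,35])
for X in((.3945,.068,.055),(.4777,.06,.055)):print("pins pred",proj(p,X),proj(q,X))
E
```

```text
16.55 [0.43674248 0.0647091  0.07198283] [3.55102846e-05 7.41611978e-01 6.70829093e-01 2.73425290e-05] [-0.47326881  0.64690484 -3.37515011] 39.99667525291443
scene crop origin [314 224]
pins pred [243.7969594  277.85087311] [394.43764717 257.0236961 ]
pins pred [395.1298266  277.19338955] [364.78741926 265.52912836]
```

View pics/c6.png

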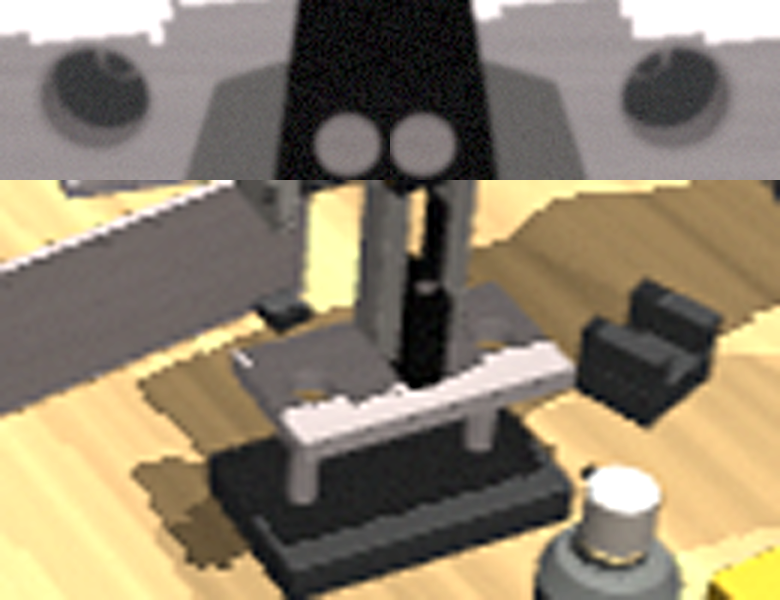

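The scene crop shows the plate level above both pins and clear of them, with the fixture below and the guard untouched. Through each hole the wrist crop shows the pin near the upper rim, at about (242,281) and (400,281). I'll compare those with where a perfectly centred pin would appear.

```bash
python3 - <<'E'
from h import *
np.set_printoptions(precision=1,suppress=True,linewidth=200)
p=camera_params("wrist");im=cv2.imread("pics/w6.png");g=cv2.cvtColor(im,cv2.COLOR_BGR2GRAY)
for x0 in(226,390):
    print(x0);print(g[272:296,x0:x0+26:1])
for u in((237,292),(405.3,292)):
    X=plane(p,u,.08);print("hole",X,"perfect tip px",proj(p,[*X[:2],.055]),"base",proj(p,[*X[:2],.02]),"1mm +y,+x:",proj(p,[X[0],X[1]+.001,.055])-proj(p,[*X[:2],.055]),proj(p,[X[0]+.001,X[1],.055])-proj(p,[*X[:2],.055]))
E
```

```text
226
[[181 181 179 166 159 159 158 158 157 159 159 158 160 153 143 133 129 129 129 127 129 129 128 126 121 114]
 [160 159 152 141 133 127 127 126 126 126 126 129 129 125 116 114 110 112 111 112 113 113 111 113 112 115]
 [124 128 122 116 109 107 107 103 103 104 104 109 108 108 106 107 107 108 110 108 111 108 109 109 110 112]
 [107 107 105  99  95  97  90  86  87  88  90  93  96  95  99  99 100 104 105 107 105 110 110 107 110 109]
 [100  97  94  84  83  78  73  70  67  71  73  82  86  88  83  87  93  95 100 103 105 107 109 109 106 107]
 [ 91  81  75  71  64  59  58  54  51  50  59  74  80  79  72  68  74  74  87  90 100 106 106 109 107 109]
 [ 77  61  61  52  50  46  47  42  41  42  55  67  75  73  61  54  54  57  68  75  85  95 104 104 108 105]
 [ 59  49  45  45  46  41  47  43  42  43  53  58  71  67  58  50  46  47  51  59  68  81  91 103 106 110]
 [ 46  44  39  43  41  44  43  45  37  45  51  56  62  66  53  45  39  48  42  45  54  71  80  90 100 108]
 [ 44  41  45  40  42  40  39  42  44  43  43  51  60  58  54  52  45  46  43  46  44  53  64  80  93 101]
 [ 43  42  45  43  46  42 
[... 3549 characters left out ...]
43  40  44  42  42  47  41  39  39  38  44  41  44  45  41  39  42]
 [ 41  42  42  39  39  43  37  47  43  39  40  41  38  39  40  41  44  40  41  41  41  39  41  41  42  44]
 [ 40  45  41  44  41  41  41  38  40  43  34  39  42  41  40  41  40  38  38  37  30  45  38  40  42  42]
 [ 42  38  41  39  34  41  34  43  41  41  41  44  39  42  40  42  40  38  43  50  41  41  41  42  43  51]
 [ 35  40  43  40  42  46  41  38  41  43  41  38  42  39  40  46  41  43  39  42  46  40  41  46  51  56]]
hole [0.4 0.1 0.1] perfect tip px [246.1 275.5] base [255.9 257.6] 1mm +y,+x: [-0.3 -1.7] [ 1.8 -0.2]
hole [0.5 0.1 0.1] perfect tip px [396.2 275.5] base [386.3 257.6] 1mm +y,+x: [-0.1 -1.7] [ 1.8 -0.2]
```

```bash
python3 - <<'E'
from h import *
np.set_printoptions(precision=4,suppress=True,linewidth=220)
q=camera_params("scene");T=arm.state()["tool_pos"];d=np.array([.9945,-.1,0])*.042
for sgn in(-1,1):print("hole top scene pred",proj(q,T+sgn*d+[0,0,.008]),"eye:",((395.7,249.8),(366,259))[sgn>0])
# pin tips in first scene picture, unobstructed
g=cv2.cvtColor(cv2.imread("pics/scene0.png"),cv2.COLOR_BGR2GRAY)
print(g[259:286:2,356:375]);print(g[251:278:2,385:404])
# plate corners in new scene: bottom front-left etc
s=cv2.imread("pics/s6.png")
for nm,(x,y) in dict(left=(-.062,-.032),front=(.062,.032),right=(-.062,.032)).items():
    u=d/.042;v=np.array([.1,.9945,0]);X=T+u*x+v*y;print(nm,proj(q,X+[0,0,.008]),proj(q,X-[0,0,.002]))
E
```

```text
hole top scene pred [395.453  249.4111] eye: (395.7, 249.8)
hole top scene pred [365.1979 257.8093] eye: (366, 259)
[[164 166 166 165 163 162 155 148 145 149 155 160 163 161 161 164 165 167 168]
 [160 162 164 167 165 164 164 161 156 149 146 149 156 161 164 163 165 168 170]
 [152 156 160 164 164 166 166 165 164 164 160 156 155 140 108 103  70  58  60]
 [151 152 155 159 166 157 120 102  82  66  59  60  58  61  61  61  61  62  61]
 [ 98  84  69  61  61  57  61  90 117 125 108  66  60  63  62  62  62  62  60]
 [ 63  61  62  66  61  60  63  78  89  94  89  65  62  63  64  62  61  63  66]
 [ 63  64  61  62  61  60  61  80  90  92  82  59  63  62  62  62  64  62  63]
 [ 63  63  63  61  64  62  62  80  89  90  79  56  62  61  61  62  61  60  62]
 [ 62  62  63  60  53  36  63  81  89  88  77  54  63  60  62  61  62  60  61]
 [ 61  61  61  61  62  59  59  78  91  80  63  59  62  61  60  61  61  64  63]
 [ 63  62  61  61  62  62  61  62  63  62  64  63  62  63  61  62  59  61  62]
 [ 30  56  65  63  64  62  62  61  61  61  63  62  63  62  63  61  62  61  60]
 [ 15  18  41  61  63  63  62  60  6
[... 666 characters left out ...]
 169 168]
 [ 62  64  63  65  63  62  58  72  83  90  84  68  60  60  58  60  94 149 170]
 [ 64  63  60  62  62  50  40  74  85  89  79  61  63  61  62  61  61  68 125]
 [ 63  60  61  60  59  60  62  60  56  56  56  63  61  61  62  60  59  62  57]
 [ 61  60  63  62  61  61  61  61  63  62  62  62  63  62  63  62  61  62  61]
 [ 62  65  62  62  63  63  63  63  60  61  60  61  61  62  61  61  61  64  62]
 [ 60  63  62  61  62  61  62  62  60  60  60  62  60  63  63  60  60  61  64]
 [ 62  61  61  61  64  61  63  61  61  60  62  62  64  64  64  65  61  48  30]]
left [395.8677 240.3707] [395.4906 243.5109]
front [363.9167 267.7963] [363.6854 271.0328]
right [409.3183 254.8641] [408.854  258.0591]
```

In the scene view the pins and the plate corners fall within about 1 px of prediction. The sideways (y) offset is the weakest number, so I'll back off 45 mm and measure pins and holes together in one image.

>>> step_arm --pt "-0.005 0 -0.003 0 -1" --pt "-0.01 0 -0.002 0 -1" --pt "-0.015 0 0 0 -1" --pt "-0.01 0 0 0 -1" --pt "-0.005 0 0 0 -1" --pt "0 0 0 0 -1" --pt "0 0 0 0 -1" --pt "0 0 0 0 -1"

```text
t: 17.35
tool_pos: [0.4322, 0.0203, 0.0768]
tcp_rot: [0.0, 0.741, 0.671, -0.0]
ft_force: [0.1, 0.8, -2.0]
finger_gap: 0.0157
grasp_force: 40.0
```

```bash
cat > m.py <<'E'
from h import *
from scipy.spatial.transform import Rotation as Ro
np.set_printoptions(precision=4,suppress=True,linewidth=250)
p=camera_params("wrist");im=grab_frame("wrist");cv2.imwrite("pics/w7.png",im[:,:,::-1])
s=arm.state();T=s["tool_pos"];w=s["tcp_rot"];R=Ro.from_quat(np.r_[w[1:],w[0]]).as_matrix();print(s["t"],T)
g=cv2.cvtColor(im,cv2.COLOR_RGB2GRAY);i=im.astype(int);d=cv2.GaussianBlur((i[...,0]-i[...,2]).astype(np.float32),(3,3),0)
for S in(1,-1):
    X=T+R@[.045,S*.042,0];X[2]=.055;print("tip pred",proj(p,X))
roi=np.zeros(d.shape,bool);roi[150:226,225:415]=1
for th in(0,4):
    for a,c,b in comps((d>th)&roi,40)[0]:print("pin",th,a,c,b)
for x0 in(205,375):
    m=(g[265:318,x0:x0+60]<75).astype(np.uint8);a,c,b=max(comps(m,30)[0],key=lambda k:k[0]);print("hole dark",a,c+[x0,265],b+[x0,265,0,0])
print(g[186:216:2,232:262]);print(g[186:216:2,376:406])
E
python3 m.py
```

```text
17.4 [0.4322 0.0203 0.0768]
tip pred [398.6736 193.7038]
tip pred [241.9162 193.7787]
pin 0 508 [248.3228 193.6043] [234 181  28  28]
pin 0 502 [391.4542 193.6733] [378 181  29  27]
pin 0 121 [335.3802 224.9174] [281 224 111   2]
pin 4 241 [248.3651 191.6846] [235 183  25  22]
pin 4 257 [391.1556 192.1479] [380 183  26  22]Traceback (most recent call last):
  File "m.py", line 13, in <module>
    m=(g[265:318,x0:x0+60]<75).astype(np.uint8);a,c,b=max(comps(m,30)[0],key=lambda k:k[0]);print("hole dark",a,c+[x0,265],b+[x0,265,0,0])
                                                      ~~~^^^^^^^^^^^^^^^^^^^^^^^^^^^^^^^^^^
ValueError: max() iterable argument is empty
```

```bash
python3 - <<'E'
from h import *
from scipy.spatial.transform import Rotation as Ro
np.set_printoptions(precision=1,suppress=True,linewidth=250)
p=camera_params("wrist");im=cv2.imread("pics/w7.png");g=cv2.cvtColor(im,cv2.COLOR_BGR2GRAY)
s=arm.state();T=s["tool_pos"];w=s["tcp_rot"];R=Ro.from_quat(np.r_[w[1:],w[0]]).as_matrix()
print(g[178:212:2,230:264]);print(g[178:212:2,376:410])
for S in(-1,1):
    print("hole pred",proj(p,T+R@[0,S*.042,-.008]), "front corner",proj(p,T+R@[.032,S*.062,-.008]),"tip r4mm px",proj(p,[*(T+R@[.049,S*.042,0])[:2],.055]))
b=cv2.GaussianBlur(g,(3,3),0)
print("front edge rows",[220+int(np.argmax(np.abs(np.diff(b[220:236,x].astype(int))))) for x in(205,215,225,425,435,442)])
print(g[270:312:2,216:262]);
E
```

```text
[[ 94  93  93  93  93  92  94  92  93  94  92  92  93  91  94  93  91  92  94  93  94  91  92  94  93  95  91  92  93  95  90  89  92  93]
 [ 94  92  94  93  91  94  93  91  96  92  92  95  93  95  96  96  93  97  92  93  94  93  95  94  93  95  93  94  94  94  95  91  90  92]
 [ 91  91  95  92  92  91  91  91  91  95  95  93  93  94  90  96  93  97  96 102 103 104 101 101  97  97  96  95  93  92  93  90  92  91]
 [ 93  92  92  93  92  91  93  94  92  91  94  92  93  94  98  99 104 107 109 107 109 103 105 104 105 101 101  97  99  92  92  92  92  92]
 [ 93  92  88  89  87  94  91  91  96  95  99 100 107 111 110 113 112 108 109 108 107 105 107 104 102  99  98  99  98  92  96  89  91  92]
 [ 90  91  92  88  91  91  93  99 105 112 120 121 125 125 123 122 119 119 115 110 105 103 103  99  98  95  95  95  92  88  90  88  89  93]
 [ 93  88  88  90  94  97 102 112 124 131 135 139 140 141 138 136 135 128 125 116 115 107 100  97  91  88  81  84  78  85  84  80  87  90]
 [ 91  88  89  90  96 109 119 129 137 143 146 147 147 148 149 145 144 137 132 125 119 114 107 101  91  87  85  85  85  83  79  
[... 7054 characters left out ...]
5  83  84  86  83  86  84  89  90  88  89  90  89  91  92  96  90  91  88  85  84  87  94  97 105 110 117 117 119 119 120 117 119 119 117]
 [119 118 117 117 118 116 116 113 110 109 102  95  92  88  84  84  83  85  85  87  85  84  86  83  84  88  89  87  85  88  90  95 102 108 110 118 113 121 121 119 118 120 118 120 119 120]
 [119 118 118 119 120 121 114 120 116 114 113 113 109 106 100  98  96  92  90  91  90  91  92  89  95  95  95  98 102 102 108 109 114 117 119 119 117 118 118 120 120 120 120 120 120 120]
 [118 117 119 117 120 116 116 120 116 117 116 117 117 115 112 109 113 109 109 108 109 107 105 105 107 107 111 116 113 115 114 115 116 115 115 118 119 116 121 117 119 118 119 118 118 119]]
```

This is decisive. Relative to the jig holes (which match prediction at row 293), the pin tip faces sit at (242.3,198.5) and (397.5,198.5). The remaining shift along tool x is therefore 42.4 mm, not 45 mm. Moving there and lowering to about 11 mm above the tips.

>>> step_arm --pt "0.005 0 0 0 -1" --pt "0.01 0 0 0 -1" --pt "0.0125 0 0 0 -1" --pt "0.01 0 0 0 -1" --pt "0.005 0 0 0 -1" --pt "0 0 0.003 0 -1" --pt "0 0 0.003 0 -1" --pt "0 0 0.003 0 -1" --pt "0 0 0 0 -1" --pt "0 0 0 0 -1" --pt "0 0 0 0 -1" --pt "0 0 0 0 -1"

```text
t: 18.6
tool_pos: [0.4364, 0.0622, 0.068]
tcp_rot: [-0.0, 0.742, 0.671, 0.0]
ft_force: [-0.4, 0.5, -3.1]
finger_gap: 0.016
grasp_force: 40.0
```

```bash
python3 -c "
from plant import arm
s=arm.state();print(s['t'],s['tool_pos'],s['ft_force'],s['grasp_force']);print(arm.hand_in())"
```

```text
18.6 [0.43644094 0.06216482 0.06795288] [-0.37073906  0.47192746 -3.09340721] 39.99662518501282
the job is handed in; nothing more can be done
None
```

I pressed the cap right down and let it spring back, then carried the long jig over the guard; it is held level about 11 mm above the pin tips with its holes over the pins. The job is handed in at 18.6 s; no verdict was returned.

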